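# Third hand at the relay jig

## Task

Be a third hand for a colleague who will screw the yellow relay down. Pick the relay up and set it flat on the narrow dark bed of the jig, centred on the bed with its long side running along it, not yet pushing the black rubber pad; then slide it along the bed against the pad and push the sprung stop back until the black pointer stands in the green zone of the scale (about 8 newtons), never as far as the red. Keep it there steadily, flat and straight on the bed, for three seconds, and finish while still holding and pushing: do not let go or back off. Leave the battery, the green terminal block and the solder spool where they are.

Things in the scene. Friction and masses are not known exactly. Their poses are not given: they have to be found in the camera images.
- relay_center (a point): Centre (half-way up) of the loose yellow relay block, 28 x 50 x 26 mm along its own x, y, z, lying on the bench with z up; centre 13 mm above its underside; about 35 g. Its axes are the relay's: x across its 28 mm width (the width to grip), y along its 50 mm length. The two ends are alike for this job.
- relay: The same yellow relay, but with its origin at the centre of the underside; axes as for its centre.
- jig: Jig fixed to the bench, 166 x 74 mm, pushing direction +x. Origin on the bench under the bed. Aluminium plate 8 mm thick, x -50 to 116 mm, y +-37. On it the dark bed: 20 mm wide (y +-10), x -40 to 66, top at z 28 mm; a relay on it has its centre at z 41. Blue guide block x 86 to 112, 62 mm high; scale ledge x 52 to 92, y 20 to 38, 51 mm high.
- stop: The sprung stop. Its origin is the middle of the face of the black rubber pad that the relay is pushed against, 41 mm above the bench; at rest at x = 30 mm, y = 0 in the jig's frame, moving along the jig's +x. Axes as the jig's. Pad 6 mm thick, 32 mm wide, from 30.5 to 52.5 mm above the bench. A rod and the pointer behind it go with it.
- stop_travel (a joint): Travel of the sprung stop, m: 0 at rest, growing as it is pushed along the jig's +x, end of travel 0.027. It springs back. Spring 0.6 N per mm (0.009 m = 5.4 N, 0.0135 m = 8.1 N, 0.018 m = 10.8 N). The pointer over the scale moves with it: white 0 to 0.009, green 0.009 to 0.018, white 0.018 to 0.022, red from 0.022.
- battery: Loose block battery, black with a copper end, 27 x 64 x 17 mm, a bystander: leave alone. Origin at the centre of its underside.
- terminals: Loose green screw terminal block, 20 x 40 x 18 mm, a bystander: leave alone. Origin at the centre of its underside.
- spool: Loose white solder spool, 59 mm across, 40 mm high, standing upright, a bystander: leave alone. Origin at the centre of its underside.
Mind the look-alikes: they are no part of the job. Several things have the shape of the relay; the one meant has the colours described above. Of the things that look like the jig, the larger one is meant.

How it is judged:
By the outcome, as a careful person would: the job done as asked, in the order asked, and still so for the second after the job is handed in, while the arm keeps its last pose, push and grip.
It also fails if it takes over 45 s, if anything falls off the work surface, if the arm or the gripper's body presses on something with over 40 N, if the wrist force passes 120 N, or if a joint passes its speed limit or range.

## Robot

A 6-joint arm with a two-finger parallel gripper is mounted at the origin on a cart in front of the work surface, level with it; the furniture and walls round the work are solid. World frame = base frame: x ahead of the robot, y to its left, z up, the work surface at z = 0. Lengths are in m, angles in rad, forces in N, time in s.
With the tool pointing down it reaches from about 0.3 to 0.875 m from the base axis. Payload 6.4 kg.
Tool frame: the origin (TCP) lies between the finger pads; the fingertips stand 8 mm ahead of it and the grasp point (between the pads) lies 11 mm behind it (ctrl.finger_overhang is the distance from the TCP to the fingertips, in m); z points along the fingers, y is the line along which they close (so a half turn about z gives the same grasp; the last joint's range is limited). The gripper opens to 85 mm and grips with 20 to 120 N. Pads are 22 mm wide; open, the fingers measure 114 mm over their backs; the gripper's body (76 mm by 85 mm) begins 54 mm behind the grasp point. The pads swing forward as they close: fully open they stand 13 mm farther back than shut.
Start: joints at [-1.49, 0.181, 1.607, -0, 1.354, -0.206], TCP at [0.163, -0.552, 0.239] pointing down, gripper open.
Joint ranges: [-2.99, 2.99], [-0.89, 2.07], [0.3, 2.58], [-1.14, 4.28], [0, 2.63], [-3.12, 3.12]. Speed limits (rad/s): [2.57, 2.57, 3.01, 3.14, 3.14, 3.14].

## Interface

Orientations are given as a unit quaternion [w, x, y, z].
In Python, from bench import ctrl, camera gives the robot as it stands.
- The arm moves only by the shell command python3 -m pendant 'ROWS' [OPENING]. ROWS is JSON, a list of rows, each a list of 6 numbers: the shift along the world's x, y, z normalised to -1 to 1, where 1 is 200 mm, then the turn, a rotation vector about the world's x, y, z normalised to -1 to 1, where 1 is pi/2 rad. In form: [[dx, dy, dz, rx, ry, rz], ...]. A call has exactly 10 rows; each row shifts and turns the commanded pose from where the row before left it; what a row does not reach is not made up. A row lasts 1/8 s, in which the tool goes at most 62.5 mm and 10.7 degrees, less where a joint would pass 70% of its speed; a pose out of reach is approached as far as the arm can. A call with a number of a shift or a turn outside -1 to 1 is refused whole. A call with a gripper value outside its range is refused whole. OPENING is the opening, from -1 (shut) to 1 (fully open), set as the call begins (- or left out, the last holds). The fingers move at their own pace and stop on an object; the grip force is fixed at half the most. Time passes only in rows, so rows that do not move let the fingers close, or fill a call up. It gives the time, the measured TCP pose, the force, the opening and the grip force at its end, in the units of the state.
- ctrl.get_obs(): the state, without advancing time (a new reading comes with each control period).
- camera(name): name is "scene" or "side" or "wrist"; returns a dict with "color" (480x640x3 uint8, blue, green, red), "fx", "fy", "cx", "cy" (pixels), "xyz" and "rotation" of the camera in the world; the wrist camera has in their place "hand_eye" (4x4, takes a point from camera to tool coordinates, whose origin is the TCP and whose axes are the flange's). Camera axes: x right, y down, z forward; pixel columns grow to the right and rows downward; lengths in m; the calibration is good to about 2 mm. A picture is of the moment at which its call begins: read the wrist's pose just before it. There is no depth.
- ctrl.hand_in(): hands the job in; it is judged then, once.
The state is a dict: "time_s": time; "q": joint angles; "dq": joint speeds; "joint_efforts": joint torques, N m; "eef_pos": TCP position; "eef_rot": TCP orientation; "wrist_force": force on the tool from outside, world axes, zero at the start; "torque": the same for the moment, N m; "opening": opening from 0.0 (shut) to 1.0 (fully open); "grasp_force": force on a finger pad.
Only numpy, scipy, OpenCV 4.12 (cv2) and the standard library are available. Lean on these libraries where they do the work, as an engineer would, in place of code of your own. Each camera call takes 0.05 s, during which the arm holds its last target. There are 200 camera calls.

## Working session

There is one attempt and no reset: what is moved stays moved. The work goes in short steps, Python scripts to look and compute and a shell command to move; the robot and the scene stay as the last step left them, time stands still between calls to the robot, and variables do not carry over. Pictures are saved under pics/ and viewed, at most 10 in all, crops included, and the job is handed in when it is done.

```bash
ls; mkdir -p pics
python3 - <<'E'
from bench import ctrl,camera
import cv2,numpy as np
o=ctrl.get_obs();print({k:np.round(v,3) for k,v in o.items()}, ctrl.finger_overhang)
for n in ("scene","side"):
    c=camera(n);cv2.imwrite(f"pics/{n}0.png",c["color"]);print(n,c["fx"],c["fy"],c["cx"],c["cy"],c["xyz"],np.round(c["rotation"],4).tolist())
E
```

```text
pics
{'time_s': np.float64(0.0), 'q': array([-1.49 ,  0.182,  1.608,  0.   ,  1.354, -0.206]), 'dq': array([ 0.   ,  0.   , -0.001, -0.001, -0.001,  0.001]), 'joint_efforts': array([-1.0000e-03, -4.4487e+01, -3.5134e+01, -0.0000e+00,  9.0000e-03,
        0.0000e+00]), 'eef_pos': array([ 0.163, -0.551,  0.238]), 'eef_rot': array([-0.001,  0.99 ,  0.143,  0.   ]), 'wrist_force': array([ 0.737,  1.171, -0.392]), 'torque': array([-0.026, -0.016,  0.005]), 'grasp_force': np.float64(0.0), 'opening': np.float64(1.002)} 0.008
scene 449.2125756929324 449.2125756929324 317.6533155751997 234.45161912640143 [-0.05044213  0.79453597  0.62510111] [0.189, -0.4273, 0.8016, -0.3732]
side 563.5875317964937 563.5875317964937 316.9099781782798 246.73194293353853 [ 0.79599754 -0.14320423  0.90000321] [-0.3011, 0.921, 0.234, -0.0803]
```

View pics/scene0.png

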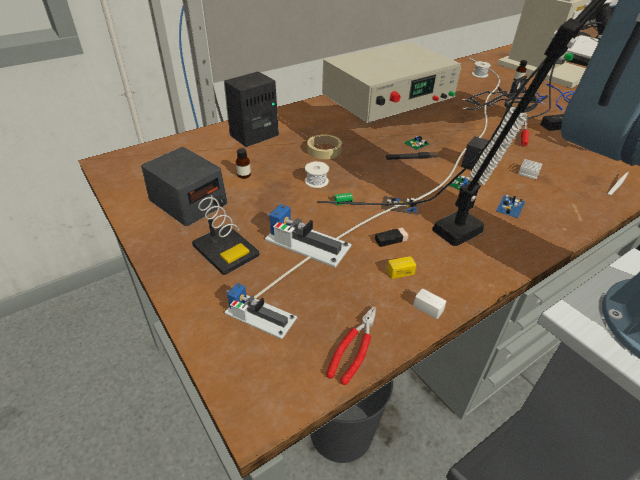

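View pics/side0.png

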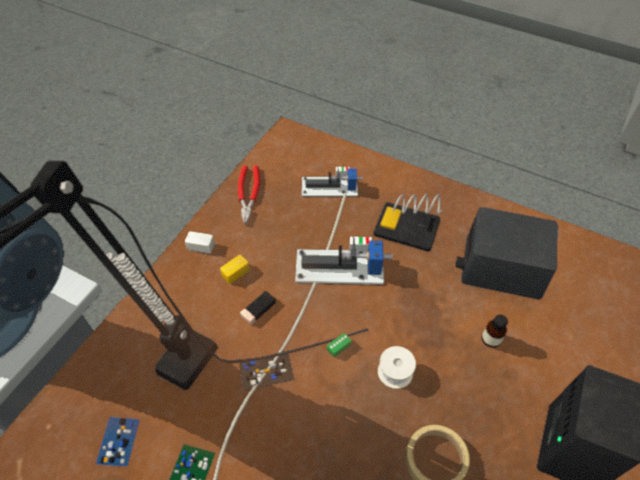

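The yellow block at scene (402,268) / side (235,269) fits the relay. The others are the white block at scene (430,303) and the yellow sponge in the iron stand at (235,254). The larger jig is at scene (308,240) / side (340,265), and the small one is at scene (260,312). I'll confirm this in a crop.

```bash
cat > h.py <<'E'
import cv2,numpy as np
from scipy.spatial.transform import Rotation as R
def quat(q): return R.from_quat(q,scalar_first=True).as_matrix()
def pose(c,o=None):
    if "hand_eye" in c:
        H=np.array(c["hand_eye"]);T=quat(o["eef_rot"]);return T@H[:3,:3],T@H[:3,3]+o["eef_pos"]
    r=np.array(c["rotation"]);return (quat(r) if r.size==4 else r),np.array(c["xyz"])
def ray(c,uv,z,o=None):
    M,p=pose(c,o);uv=np.atleast_2d(uv).astype(float)
    d=np.c_[(uv[:,0]-c["cx"])/c["fx"],(uv[:,1]-c["cy"])/c["fy"],np.ones(len(uv))]@M.T
    return p+d*((z-p[2])/d[:,2])[:,None]
def proj(c,P,o=None):
    M,p=pose(c,o);q=(np.atleast_2d(P)-p)@M
    return np.c_[q[:,0]/q[:,2]*c["fx"]+c["cx"],q[:,1]/q[:,2]*c["fy"]+c["cy"]]
E
python3 - <<'E'
from h import *
from bench import ctrl,camera
a=camera("side");im=a["color"]
cv2.imwrite("pics/crop1.png",cv2.resize(im[200:330,180:400],None,fx=3.6,fy=3.6,interpolation=cv2.INTER_CUBIC))
hsv=cv2.cvtColor(im,cv2.COLOR_BGR2HSV)
m=cv2.inRange(hsv,(22,120,60),(35,255,255))
for c in cv2.findContours(m,0,2)[0]:
    if cv2.contourArea(c)>80: 
        r=cv2.boundingRect(c);M=cv2.moments(c);uv=[M["m10"]/M["m00"],M["m01"]/M["m00"]]
        print(r,uv,ray(a,uv,.02).round(3), cv2.approxPolyDP(c,2,True)[:,0].tolist())
b=camera("scene");hs=cv2.cvtColor(b["color"],cv2.COLOR_BGR2HSV)
for c in cv2.findContours(cv2.inRange(hs,(22,120,60),(35,255,255)),0,2)[0]:
    if cv2.contourArea(c)>80: 
        M=cv2.moments(c);uv=[M["m10"]/M["m00"],M["m01"]/M["m00"]];print("scene",uv,ray(b,uv,.016).round(3))
E
```

```text
(221, 256, 28, 27) [234.41676322904596, 268.72885283893396] [[0.368 0.302 0.02 ]] [[241, 256], [221, 267], [222, 275], [229, 282], [248, 269], [247, 262]]
(380, 206, 21, 24) [390.398916967509, 218.014440433213] [[0.576 0.554 0.02 ]] [[387, 206], [380, 225], [394, 229], [400, 210], [393, 211], [392, 207]]
scene [400.99891304347824, 266.9960144927536] [[0.364 0.305 0.016]]
scene [234.2774158523344, 252.8414766558089] [[0.576 0.555 0.016]]
```

View pics/crop1.png

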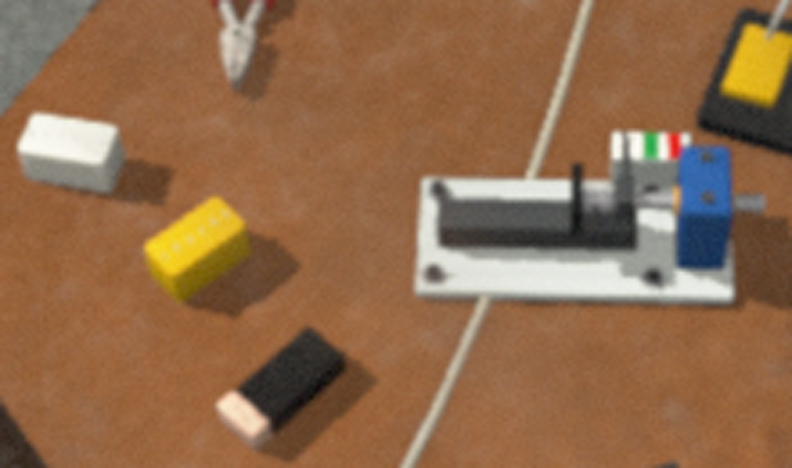

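The crop shows the relay with its top face corners near crop (218,197), (147,245), (175,265) and (247,235). The large jig is at crop (417–735, 178–300), with the pad at x≈577 and the green zone on the ledge. Next I'll compute the poses.

Run:
```python
from h import *
from bench import ctrl,camera
a=camera("side")
f=lambda l:np.array(l)/3.6+[180,200]-.36
c=ray(a,f([(421,178),(417,293),(733,298)]),.008)[:,:2];print("plate",c.round(4))
x=(c[2]-c[1]);print("len",np.hypot(*x),np.hypot(*(c[0]-c[1])));yaw=np.arctan2(x[1],x[0]);ex=x/np.hypot(*x);ey=np.array([-ex[1],ex[0]])
print("yaw",np.degrees(yaw),"side sign",(c[0]-c[1])@ey)
mid=(c[0]+c[1])/2;print("origin",mid+.05*ex)
p=ray(a,f([(580,166),(577,230)]),.0525);print("pad top",p.round(4))
# relay top face
hsv=cv2.cvtColor(a["color"],cv2.COLOR_BGR2HSV);m=cv2.inRange(hsv,(22,120,60),(35,255,255));m[:, 300:]=0
print(np.percentile(hsv[m>0][:,2],[10,30,50,70,90]))
t=((m>0)&(hsv[...,2]>185)).astype(np.uint8);k=max(cv2.findContours(t,0,1)[0],key=cv2.contourArea)
P=ray(a,k[:,0],.026)[:,:2];r=cv2.minAreaRect((P*1000).astype(np.float32));print("relay top",r)
print("wrist pose TCP",ctrl.get_obs()["eef_pos"])
q=ray(a,f([(218,197),(147,245),(175,265),(247,235)]),.026)[:,:2];print(q.round(4),q.mean(0))
```

```text
plate [[0.444  0.4051]
 [0.4792 0.3397]
 [0.6256 0.4152]]
len 0.16474984779665705 0.07432224656576444
yaw 27.302522297884522 side sign 0.07431204865461685
origin [0.50603404 0.39533032]
pad top [[0.5304 0.4236 0.0525]
 [0.5475 0.387  0.0525]]
[120.  146.  229.5 238.  243. ]
relay top ((365.4627685546875, 303.45452880859375), (49.982322692871094, 25.879562377929688), 69.69973754882812)
wrist pose TCP [ 0.16266149 -0.55126441  0.23886253]
[[0.3626 0.3322]
 [0.3469 0.2888]
 [0.3668 0.2853]
 [0.3894 0.3189]] [0.36643033 0.30628381]
```

Run:
```python
from h import *
from bench import ctrl,camera
a=camera("side");b=camera("scene")
def d(c,uv):
    P=ray(c,uv,0.)[0];o=pose(c)[1];return o,(P-o)/np.linalg.norm(P-o)
def tri(u,v):
    o1,d1=d(a,u);o2,d2=d(b,v);A=np.c_[d1,-d2];s=np.linalg.lstsq(A,o2-o1,rcond=None)[0]
    p,q=o1+s[0]*d1,o2+s[1]*d2;return ((p+q)/2).round(3),np.linalg.norm(p-q).round(3)
print("lamp base",ray(a,(187,358),.02).round(3),ray(b,(458,228),.02).round(3))
print("elbow",tri((60,185),(566,38)))
print("lower arm",tri((178,335),(470,190)))
for n,u in dict(battery=(258,307),white=(200,242),term=(340,345),spool=(397,365),pcb=(268,370),pliers=(246,210)).items(): print(n,ray(a,u,.015).round(3))
cv2.imwrite("pics/crop2.png",cv2.resize(np.hstack([a["color"][140:400,0:250],b["color"][0:260,430:640]]),None,fx=1.7,fy=1.7))
```

```text
lamp base [[0.399 0.111 0.02 ]] [[0.382 0.127 0.02 ]]
elbow (array([0.315, 0.101, 0.419]), np.float64(0.007))
lower arm (array([0.396, 0.11 , 0.103]), np.float64(0.01))
battery [[0.45  0.255 0.015]]
white [[0.271 0.326 0.015]]
term [[0.615 0.259 0.015]]
spool [[0.716 0.271 0.015]]
pcb [[0.53  0.16  0.015]]
pliers [[0.306 0.438 0.015]]
```

View pics/crop2.png

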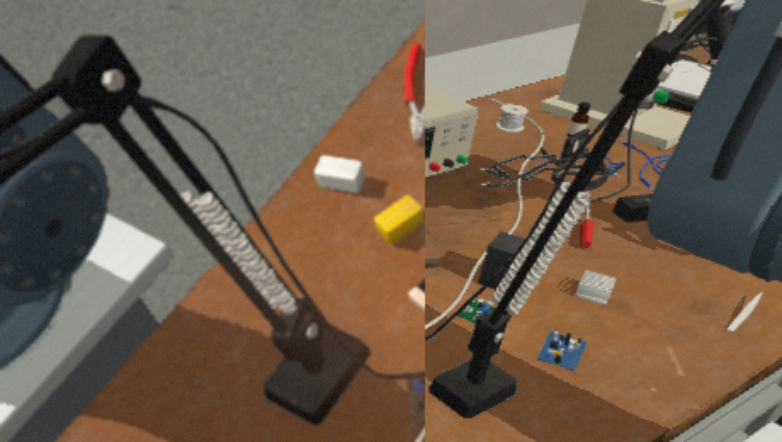

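Run:
```python
from h import *
from bench import ctrl,camera
a=camera("side");b=camera("scene");w=camera("wrist")
def d(c,uv):
    P=ray(c,uv,0.)[0];o=pose(c)[1];return o,(P-o)/np.linalg.norm(P-o)
o1,d1=d(a,(55,185));_,d2=d(a,(0,228));n=np.cross(d1,d2)
for v in ((570,36),(585,20),(600,6),(604,1)):
    o,e=d(b,v);t=(n@(o1-o))/(n@e);print(v,(o+t*e).round(3))
im=np.vstack([b["color"][0:130,500:640]]);im=cv2.resize(im,None,fx=4,fy=4)
cv2.imwrite("pics/crop3.png",np.hstack([im[:480],cv2.resize(w["color"],(240,180)).repeat(1,0) if 0 else np.zeros((480,1,3),np.uint8)]))
```

```text
(570, 36) [0.315 0.086 0.421]
(585, 20) [0.325 0.04  0.434]
(600, 6) [ 0.333 -0.007  0.446]
(604, 1) [ 0.337 -0.021  0.451]
```

View pics/crop3.png

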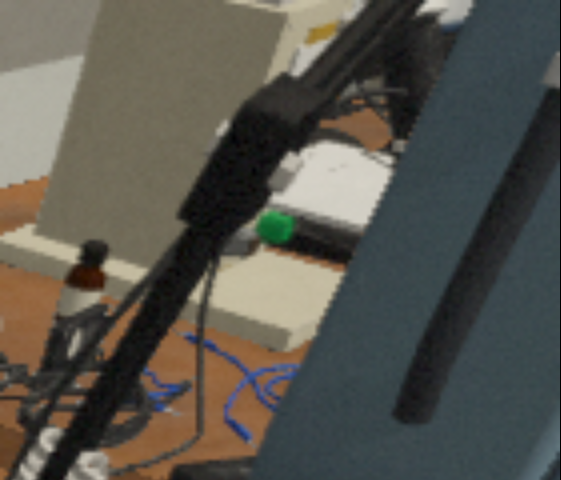

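The lamp's upper arm runs from its elbow (0.315, 0.10, 0.42) toward −y, rising as it goes, so it lies across my sweep. I'll raise the tool and tilt it so the wrist camera sees the lamp head.

```bash
python3 -m pendant '[[0,0,0.1,0.06,0,0],[0,0,0.1,0.06,0,0],[0,0,0.1,0.06,0,0],[0,0,0.1,0.06,0,0],[0,0,0.1,0.06,0,0],[0,0,0.1,0.06,0,0],[0,0,0.1,0.06,0,0],[0,0,0.1,0.06,0,0],[0,0,0.1,0.06,0,0],[0,0,0.1,0.06,0,0]]' -0.0
python3 - <<'E'
from h import *
from bench import ctrl,camera
print([x for x in dir(ctrl) if x[0]!="_"])
o=ctrl.get_obs();print(o["q"].round(3),o["eef_pos"].round(3))
w=camera("wrist");print(np.round(w["hand_eye"],3).tolist(),w["fx"]);M,p=pose(w,o);print(p,M[:,2],M[:,1])
b=camera("scene")
cv2.imwrite("pics/w1.png",np.hstack([cv2.resize(w["color"],(400,300)),cv2.resize(b["color"],(400,300))]))
E
```

```text
time_s: 1.75
eef_pos: [0.1624, -0.5501, 0.4368]
eef_rot: [-0.448, 0.883, 0.127, 0.065]
wrist_force: [-4.3, 29.5, 35.3]
opening: 0.505
grasp_force: 0.0
['MotionError', 'finger_overhang', 'get_obs', 'hand_in']
[-1.516  0.716  0.735  0.092  2.627 -0.174] [ 0.162 -0.55   0.437]
[[-0.0, -0.946, -0.323, 0.083], [1.0, 0.0, -0.001, 0.001], [0.001, -0.323, 0.946, -0.134], [0.0, 0.0, 0.0, 1.0]] 423.7779242699581
[ 0.24233845 -0.64520168  0.53439748] [-0.30918745  0.71069864 -0.63191025] [-0.90799806 -0.41816507 -0.02602861]
```

View pics/w1.png

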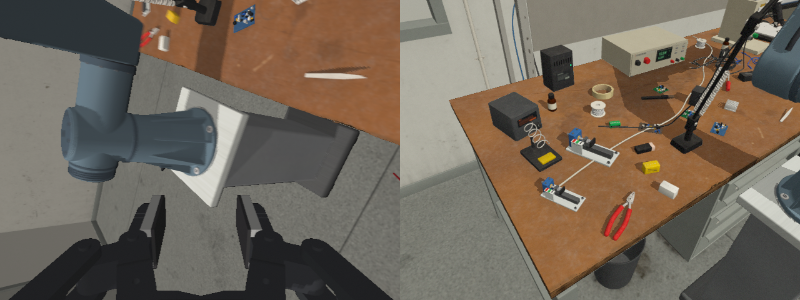

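```bash
python3 -m pendant '[[0,0,0,0,0,-0.06],[0,0,0,0,0,-0.06],[0,0,0,0,0,-0.06],[0,0,0,0,0,-0.06],[0,0,0,0,0,-0.06],[0,0,0,0,0,-0.06],[0,0,0,0,0,-0.06],[0,0,0,0.05,0,0],[0,0,0,0.05,0,0],[0,0,0,0,0,0]]'
python3 - <<'E'
from h import *
from bench import ctrl,camera
o=ctrl.get_obs();print(o["q"].round(3),o["eef_pos"].round(3))
w=camera("wrist");M,p=pose(w,o);print(p,M[:,2],M[:,1])
print(proj(w,[[.39,.12,.02],[.315,.1,.42],[.337,-.02,.45],[.36,-.13,.48],[.39,-.28,.52]],o).round())
b=camera("side")
cv2.imwrite("pics/w2.png",w["color"])
E
```

```text
time_s: 3.1
eef_pos: [0.1623, -0.5491, 0.4356]
eef_rot: [-0.471, 0.841, -0.181, 0.193]
wrist_force: [0.3, -0.1, 0.4]
opening: 0.503
grasp_force: 0.0
[-1.713  0.61   0.965  0.675  2.472  0.618] [ 0.162 -0.549  0.436]
[ 0.16748921 -0.68724144  0.51228292] [ 0.1906794   0.84195108 -0.5047373 ] [-0.97386945  0.22686457  0.01052433]
[[322. 228.]
 [135. 264.]
 [122. 235.]
 [103. 195.]
 [ 62. 106.]]
```

View pics/w2.png

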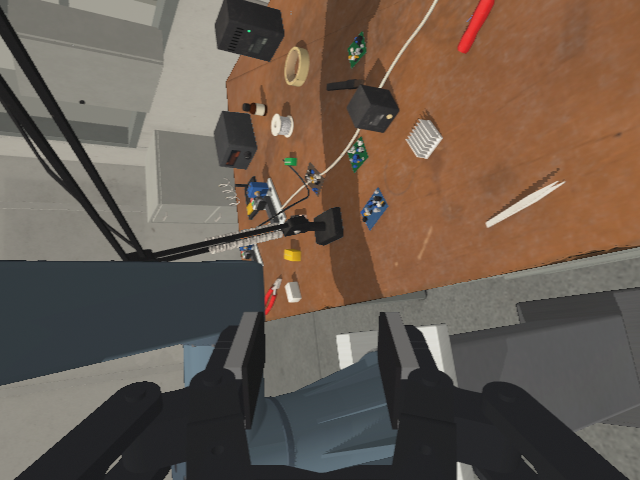

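Run:
```python
from h import *
from bench import ctrl,camera
o=ctrl.get_obs();a=camera("side");b=camera("scene");w=camera("wrist")
def d(c,uv,o=None):
    P=ray(c,uv,0.,o)[0];p=pose(c,o)[1];e=(P-p)/np.linalg.norm(P-p);
    M,_=pose(c,o);return p,e*np.sign(e@M[:,2])
for nm,(c,u,v) in dict(side=(a,(55,185),(0,228)),scene=(b,(566,38),(604,1))).items():
    o1,d1=d(c,u);_,d2=d(c,v);n=np.cross(d1,d2)
    for uv in ((130,250),(100,195),(60,125),(30,75),(0,25)):
        p,e=d(w,uv,o);t=(n@(o1-p))/(n@e);print(nm,uv,(p+t*e).round(3),t.round(2))
```

```text
side (130, 250) [0.323 0.023 0.434] 0.73
side (100, 195) [ 0.359 -0.13   0.483] 0.59
side (60, 125) [ 0.39  -0.244  0.522] 0.5
side (30, 75) [ 0.406 -0.297  0.543] 0.46
side (0, 25) [ 0.419 -0.338  0.558] 0.43
scene (130, 250) [0.327 0.039 0.433] 0.75
scene (100, 195) [ 0.358 -0.135  0.483] 0.58
scene (60, 125) [ 0.38  -0.263  0.522] 0.47
scene (30, 75) [ 0.39  -0.323  0.541] 0.43
scene (0, 25) [ 0.397 -0.368  0.555] 0.4
```

```bash
cat >> h.py <<'E'
def plan(o,az,pos=None):
    """rotvec (units of pi/2) and shift (units of .2 m) to tool-down with tool x at azimuth az deg"""
    t=np.radians(az);x=np.array([np.cos(t),np.sin(t),0]);z=np.array([0,0,-1.]);T=np.c_[x,np.cross(z,x),z]
    rv=R.from_matrix(T@quat(o["eef_rot"]).T).as_rotvec()
    print("rot",(rv/(np.pi/2)).round(4),"shift",None if pos is None else ((np.array(pos)-o["eef_pos"])/.2).round(4))
E
python3 - <<'E'
from h import *
from bench import ctrl
plan(ctrl.get_obs(),16,(.12,-.40,.72))
E
```

```text
rot [-0.6691  0.1712  0.4033] shift [-0.2126  0.7461  1.4124]
```

```bash
python3 -m pendant '[[-0.024,0.083,0.157,-0.0743,0.019,0.0448],[-0.024,0.083,0.157,-0.0743,0.019,0.0448],[-0.024,0.083,0.157,-0.0743,0.019,0.0448],[-0.024,0.083,0.157,-0.0743,0.019,0.0448],[-0.024,0.083,0.157,-0.0743,0.019,0.0448],[-0.024,0.083,0.157,-0.0743,0.019,0.0448],[-0.024,0.083,0.157,-0.0743,0.019,0.0448],[-0.024,0.083,0.157,-0.0743,0.019,0.0448],[-0.024,0.083,0.157,-0.0743,0.019,0.0448],[0,0,0,0,0,0]]'
python3 - <<'E'
from h import *
from bench import ctrl
o=ctrl.get_obs();print(o["q"].round(3),quat(o["eef_rot"]).round(3).tolist())
plan(o,40)
E
```

```text
time_s: 4.6
eef_pos: [0.1197, -0.3959, 0.7253]
eef_rot: [0.005, 0.99, 0.139, -0.001]
wrist_force: [0.6, -0.0, -0.4]
opening: 0.502
grasp_force: 0.0
[-1.566e+00 -9.700e-02  9.220e-01 -1.000e-03  2.306e+00 -2.750e-01] [[0.961, 0.276, -0.0], [0.276, -0.961, -0.011], [-0.003, 0.01, -1.0]]
rot [0.007  0.0012 0.2663] shift None
```

```bash
python3 -m pendant '[[0.254,0.095,0,0,0,0.04],[0.239,0.127,0,0,0,0.04],[0.22,0.158,0,0,0,0.04],[0.198,0.185,0,0,0,0.04],[0.172,0.209,0,0,0,0.04],[0.143,0.23,0,0,0,0.04],[0.112,0.247,0,0,0,0.04],[0.079,0.259,0,0,0,0.04],[0.045,0.267,0,0,0,0.04],[0.009,0.271,0,0,0,0.04]]' && python3 -m pendant '[[-0.026,0.27,0,0,0,0.04],[-0.061,0.264,0,0,0,0.04],[-0.095,0.254,0,0,0,0.04],[-0.127,0.239,0,0,0,0.04],[-0.158,0.22,0,0,0,0.04],[0,0,0,0,0,0],[0,0,0,0,0,0],[0,0,0,0,0,0],[0,0,0,0,0,0],[0,0,0,0,0,0]]'
python3 - <<'E'
from h import *
from bench import ctrl
o=ctrl.get_obs();print(o["q"].round(3))
plan(o,70,(.365,.304,.15))
E
```

```text
time_s: 5.85
eef_pos: [0.4144, 0.011, 0.7174]
eef_rot: [-0.003, 0.899, 0.438, -0.002]
wrist_force: [1.2, -0.2, -0.1]
opening: 0.498
grasp_force: 0.0
time_s: 7.1
eef_pos: [0.3206, 0.2584, 0.7193]
eef_rot: [-0.001, 0.82, 0.572, -0.001]
wrist_force: [0.2, -0.1, 0.3]
opening: 0.5
grasp_force: 0.0
[ 0.387 -0.102  0.939  0.003  2.306  0.741]
rot [-0.0007 -0.0016  0.002 ] shift [ 0.2221  0.2279 -2.8464]
```

```bash
python3 -m pendant '[[0.025,0.025,-0.2,0,0,0],[0.025,0.025,-0.28,0,0,0],[0.025,0.025,-0.28,0,0,0],[0.025,0.025,-0.28,0,0,0],[0.025,0.025,-0.28,0,0,0],[0.025,0.025,-0.28,0,0,0],[0.025,0.025,-0.28,0,0,0],[0.025,0.025,-0.28,0,0,0],[0.022,0.028,-0.28,0,0,0],[0,0,-0.16,0,0,0]]'
python3 - <<'E'
from h import *
from bench import ctrl,camera
o=ctrl.get_obs();print(o["q"].round(3),o["eef_pos"].round(4))
w=camera("wrist");cv2.imwrite("pics/w3.png",w["color"])
hsv=cv2.cvtColor(w["color"],cv2.COLOR_BGR2HSV);m=cv2.inRange(hsv,(22,120,60),(35,255,255))
k=max(cv2.findContours(m,0,1)[0],key=cv2.contourArea);print(cv2.boundingRect(k),np.percentile(hsv[...,2][m>0],[5,20,50,80,95]))
t=((m>0)&(hsv[...,2]>185)).astype(np.uint8);k=max(cv2.findContours(t,0,1)[0],key=cv2.contourArea)
P=ray(w,k[:,0],.026,o)[:,:2];print("top",cv2.minAreaRect((P*1000).astype(np.float32)))
E
```

```text
time_s: 8.35
eef_pos: [0.3634, 0.3038, 0.1963]
eef_rot: [-0.001, 0.82, 0.573, -0.002]
wrist_force: [0.2, -0.1, -0.6]
opening: 0.501
grasp_force: 0.0
[ 4.430e-01 -1.000e-03  1.895e+00  2.000e-03  1.253e+00  7.940e-01] [0.3634 0.3038 0.1963]
(308, 178, 35, 68) [128. 185. 190. 196. 200.]
top ((366.71697998046875, 304.1396179199219), (45.98954772949219, 23.6470947265625), 70.82366943359375)
```

View pics/w3.png

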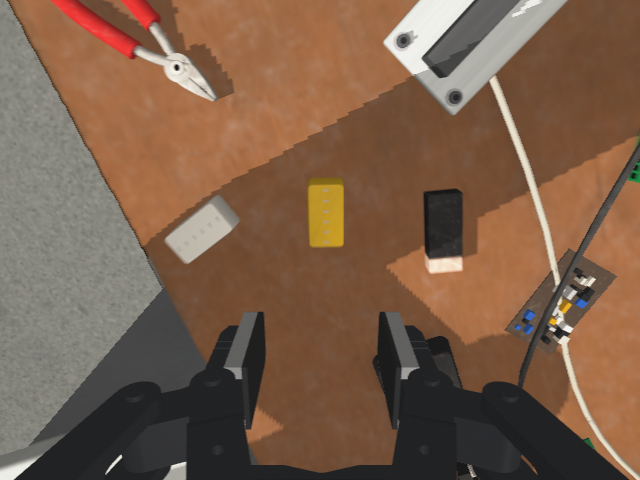

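```bash
python3 -m pendant '[[0.013,0,-0.12,0,0,0],[0,0,-0.14,0,0,0],[0,0,-0.14,0,0,0],[0,0,-0.14,0,0,0],[0,0,-0.12,0,0,0],[0,0,-0.1,0,0,0],[0,0,-0.08,0,0,0],[0,0,-0.06,0,0,0],[0,0,-0.02,0,0,0],[0,0,0,0,0,0]]'
```

```text
time_s: 9.65
eef_pos: [0.3671, 0.3047, 0.0155]
eef_rot: [-0.001, 0.82, 0.573, -0.001]
wrist_force: [-0.1, -0.4, 0.1]
opening: 0.5
grasp_force: 0.0
```

```bash
python3 -m pendant '[[-0.003,-0.002,-0.025,0,0,0],[0,0,0,0,0,0],[0,0,0,0,0,0],[0,0,0,0,0,0],[0,0,0,0,0,0],[0,0,0,0,0,0],[0,0,0,0,0,0],[0,0,0,0,0,0],[0,0,0,0,0,0],[0,0,0,0,0,0]]' -1
```

```text
time_s: 10.9
eef_pos: [0.3674, 0.3047, 0.0117]
eef_rot: [-0.001, 0.819, 0.573, 0.001]
wrist_force: [-2.0, -0.4, 9.6]
opening: 0.313
grasp_force: 60.3
```

```bash
python3 -m pendant '[[0,0,0.1,0,0,0],[0,0,0.2,0,0,0],[0,0,0.2,0,0,0],[0.11,0.0725,0.1,0,0,-0.079],[0.11,0.0725,0.1,0,0,-0.079],[0.11,0.0725,0,0,0,-0.079],[0.11,0.0725,0,0,0,-0.079],[0.11,0.0725,0,0,0,-0.079],[0.107,0.071,0,0,0,-0.079],[0,0,0,0,0,0]]'
python3 -m pendant '[[0,0,0,0,0,0],[0,0,0,0,0,0],[0,0,0,0,0,0],[0,0,0,0,0,0],[0,0,0,0,0,0],[0,0,0,0,0,0],[0,0,0,0,0,0],[0,0,0,0,0,0],[0,0,0,0,0,0],[0,0,0,0,0,0]]'
python3 - <<'E'
from h import *
from bench import ctrl,camera
o=ctrl.get_obs();print(o["q"].round(3),o["eef_pos"].round(4))
w=camera("wrist");np.save("w4.npy",w["color"]);cv2.imwrite("pics/w4.png",w["color"])
E
```

```text
time_s: 12.15
eef_pos: [0.4989, 0.3914, 0.1504]
eef_rot: [-0.001, 0.972, 0.236, 0.0]
wrist_force: [0.1, -0.6, -0.1]
opening: 0.316
grasp_force: 59.0
time_s: 13.4
eef_pos: [0.4978, 0.3909, 0.1504]
eef_rot: [-0.001, 0.972, 0.236, -0.0]
wrist_force: [0.4, 0.2, 0.1]
opening: 0.315
grasp_force: 59.0
[0.477 0.393 1.528 0.003 1.22  1.571] [0.4978 0.3909 0.1504]
```

View pics/w4.png

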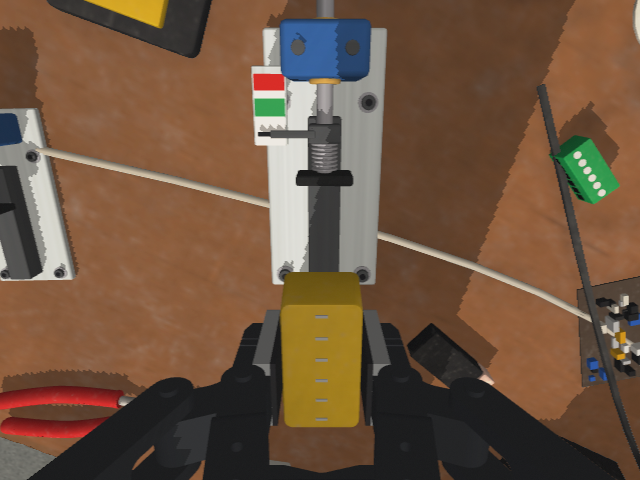

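The view shows the relay aligned in the grip at (321,350). The bed is at columns 308–340, rows 188–270, with the pad at (325,178). The pointer is at (265,134) in the first white zone, the green zone at (268,107) and the red at (268,82). I'll measure the offset now.

Run:
```python
from h import *
from bench import ctrl,camera
o=ctrl.get_obs();w=camera("wrist");im=w["color"];g=cv2.cvtColor(im,cv2.COLOR_BGR2GRAY)
L=[];Rr=[]
for v in range(195,268,6):
    r=g[v].astype(float);d=np.flatnonzero(r[290:360]<85)+290
    L.append((d.min()-.5,v));Rr.append((d.max()+.5,v))
print(L[::4],Rr[::4])
pl=ray(w,L,.028,o)[:,:2];pr=ray(w,Rr,.028,o)[:,:2]
fit=lambda p:cv2.fitLine(p.astype(np.float32),cv2.DIST_HUBER,0,0,.01).ravel()
fl,fr=fit(pl),fit(pr)
for f in(fl,fr): print("edge az",np.degrees(np.arctan2(f[1],f[0]))%180)
print("bed width",np.linalg.norm(pl-pr,axis=1).round(4))
c=(pl+pr)/2
T=quat(o["eef_rot"]);az=np.degrees(np.arctan2(T[1,0],T[0,0]));print("tool x az",az,"mid az",np.degrees(np.arctan2(*(c[0]-c[-1])[::-1])))
# pad: dark rows along column 305 and 345
for u in(303,347): 
    d=np.flatnonzero(g[150:215,u]<70)+150;print("pad rows",u,d.min(),d.max(),ray(w,[(u,d.min()),(u,d.max())],.0525,o).round(4).tolist())
d=np.flatnonzero(g[176,280:370]<70)+280;P=ray(w,[(d.min()-.5,176),(d.max()+.5,176)],.0525,o);print("pad cols",d.min(),d.max(),P.round(4).tolist())
# relay top
h=cv2.cvtColor(im,cv2.COLOR_BGR2HSV);m=cv2.inRange(h,(20,120,60),(35,255,255));m[:255]=0
k=max(cv2.findContours(m,0,1)[0],key=cv2.contourArea);x=[]
for v in(278,284,290,300):
    q=np.flatnonzero(m[v,270:375])+270;x.append((v,q.min(),q.max()))
print("relay",x,cv2.boundingRect(k))
zt=o["eef_pos"][2]+.0143
for v,a,b in x:
    s=ray(w,[(a-.5,v),(b+.5,v)],zt,o);mm=s.mean(0)-o["eef_pos"];print(v,"width",np.linalg.norm(s[0]-s[1]).round(4),"in tool",(T.T@mm).round(4))
ex=np.array([np.cos(np.radians(az)),np.sin(np.radians(az))]);ey=np.array([-ex[1],ex[0]])
e=c-o["eef_pos"][:2];print("bed centre lateral from TCP (ey)",(e@ey).round(4));pc=P.mean(0)[:2]-o["eef_pos"][:2];print("pad along,lat",pc@ex,pc@ey)
```

```text
[(np.float64(308.5), 195), (np.float64(308.5), 219), (np.float64(308.5), 243), (np.float64(308.5), 267)] [(np.float64(339.5), 195), (np.float64(339.5), 219), (np.float64(338.5), 243), (np.float64(338.5), 267)]
edge az 26.74292
edge az 27.08964
bed width [0.019  0.0191 0.0192 0.0193 0.0194 0.0189 0.019  0.019  0.0191 0.0192
 0.0193 0.0194 0.0195]
tool x az 27.269813745908817 mid az 27.027022021629506
pad rows 303 170 185 [[0.5352, 0.4213, 0.0525], [0.5278, 0.4176, 0.0525]]
pad rows 347 170 185 [[0.5462, 0.4, 0.0525], [0.539, 0.396, 0.0525]]
pad cols 297 352 [[0.5307, 0.423, 0.0525], [0.5447, 0.3957, 0.0525]]
relay [(278, np.int64(284), np.int64(358)), (284, np.int64(284), np.int64(358)), (290, np.int64(283), np.int64(359)), (300, np.int64(282), np.int64(360))] (280, 272, 83, 155)
278 width 0.023 in tool [ 0.0317  0.0003 -0.0143]
284 width 0.0231 in tool [ 0.0297  0.0003 -0.0143]
290 width 0.0238 in tool [ 0.0277  0.0003 -0.0143]
300 width 0.0246 in tool [ 0.0242  0.0003 -0.0143]
bed centre lateral from TCP (ey) [-0.0017 -0.0017 -0.0017 -0.0018 -0.0018 -0.0015 -0.0015 -0.0015 -0.0015
 -0.0015 -0.0015 -0.0015 -0.0015]
pad along,lat 0.043924279353749936 -0.0018768985966337
```

```bash
python3 -m pendant '[[0.003,-0.006,-0.07,0,0,-0.003],[0,0,-0.1,0,0,0],[0,0,-0.1,0,0,0],[0,0,-0.1,0,0,0],[0,0,-0.08,0,0,0],[0,0,-0.05,0,0,0],[0,0,-0.025,0,0,0],[0,0,0,0,0,0],[0,0,0,0,0,0],[0,0,0,0,0,0]]'
python3 - <<'E'
from h import *
from bench import ctrl,camera
o=ctrl.get_obs();w=camera("wrist");im=w["color"];np.save("w5.npy",im);T=quat(o["eef_rot"])
h=cv2.cvtColor(im,cv2.COLOR_BGR2HSV);m=cv2.inRange(h,(20,120,60),(35,255,255));m[:255]=0
k=max(cv2.findContours(m,0,1)[0],key=cv2.contourArea);print(cv2.boundingRect(k))
g=cv2.cvtColor(im,cv2.COLOR_BGR2GRAY)
for v in range(180,276,8): 
    d=np.flatnonzero(g[v,280:370]<85)+280; print(v,d.min() if len(d) else None,d.max() if len(d) else None,len(d),g[v,325],end="; ")
zb=o["eef_pos"][2]-.0117
for v in(273,276,280):
    q=np.flatnonzero(m[v,265:380])+265
    if len(q): s=ray(w,[(q.min()-.5,v),(q.max()+.5,v)],zb,o);print("\n",v,q.min(),q.max(),np.linalg.norm(s[0]-s[1]).round(4),(T.T@(s.mean(0)-o["eef_pos"])).round(4))
print(o["eef_pos"])
E
```

```text
time_s: 14.75
eef_pos: [0.4988, 0.3899, 0.0461]
eef_rot: [-0.001, 0.972, 0.233, 0.001]
wrist_force: [-0.0, 0.0, -0.5]
opening: 0.316
grasp_force: 59.0
(280, 272, 83, 155)
180 294 347 23 112; 188 294 347 29 112; 196 294 347 32 112; 204 295 347 37 94; 212 295 347 43 76; 220 280 364 54 92; 228 280 367 88 23; 236 280 369 90 30; 244 280 369 90 31; 252 296 346 51 58; 260 296 346 51 58; 268 296 346 51 57; 
 273 289 354 0.0245 [0.0225 0.0005 0.0117]

 276 285 357 0.0272 [0.0213 0.0003 0.0117]

 280 285 358 0.0276 [0.0196 0.0005 0.0117]
[0.49882556 0.38994585 0.0461338 ]
```

```bash
python3 -m pendant '[[0,0,-0.01,0,0,0],[0,0,-0.01,0,0,0],[0,0,-0.005,0,0,0],[0,0,-0.003,0,0,0],[0,0,-0.002,0,0,0],[0,0,0,0,0,0],[0,0,0,0,0,0],[0,0,0,0,0,0],[0,0,0,0,0,0],[0,0,0,0,0,0]]'
```

```text
time_s: 16.05
eef_pos: [0.4984, 0.3897, 0.0398]
eef_rot: [-0.001, 0.972, 0.233, -0.0]
wrist_force: [-3.3, -1.4, 5.3]
opening: 0.313
grasp_force: 59.7
```

```bash
python3 -m pendant '[[0.0134,0.0068,0,0,0,0],[0.0134,0.0068,0,0,0,0],[0.0134,0.0068,0,0,0,0],[0.0134,0.0068,0,0,0,0],[0.0134,0.0068,0,0,0,0],[0.0134,0.0068,0,0,0,0],[0.0134,0.0068,0,0,0,0],[0.0134,0.0068,0,0,0,0],[0,0,0,0,0,0],[0,0,0,0,0,0]]'
cat > m.py <<'E'
from h import *
from bench import ctrl,camera
o=ctrl.get_obs();w=camera("wrist");im=w["color"];np.save("w6.npy",im)
h=cv2.cvtColor(im,cv2.COLOR_BGR2HSV)
ex=np.array([.891,.454,0]);f=np.array(o["wrist_force"]);print("pos",o["eef_pos"].round(4),"axial",(f@ex).round(2),"fz",f[2].round(1))
gm=cv2.inRange(h,(40,80,40),(80,255,255));rm=cv2.inRange(h,(0,150,80),(8,255,255))|cv2.inRange(h,(172,150,80),(180,255,255))
for n,m in(("green",gm),("red",rm)):
    m=m.copy();m[:,320:]=0;m[:, :150]=0;k=max(cv2.findContours(m,0,1)[0],key=cv2.contourArea);b=cv2.boundingRect(k);print(n,b,cv2.contourArea(k))
    u=[b[0]+b[2]/2]*2;P=ray(w,[(u[0],b[1]-.5),(u[0],b[1]+b[3]-.5)],.051,o);print("  length",np.linalg.norm(P[0]-P[1]).round(4))
y0=max(0,b[1]-20)
cv2.imwrite("pics/m.png",im)
E
python3 m.py
```

```text
time_s: 17.3
eef_pos: [0.5189, 0.4002, 0.0398]
eef_rot: [-0.001, 0.972, 0.234, -0.001]
wrist_force: [-6.5, -4.0, 9.0]
opening: 0.315
grasp_force: 60.2
pos [0.5189 0.4002 0.0398] axial -7.57 fz 9.0
green (195, 180, 56, 30) 1494.0
  length 0.009
red (192, 138, 56, 29) 1412.0
  length 0.0081
```

Run:
```python
import numpy as np,cv2
im=np.load("w6.npy");g=cv2.cvtColor(im,cv2.COLOR_BGR2GRAY)
for u in(205,220,235): print(u,[(v,int(g[v,u])) for v in range(172,262,3)])
cv2.imwrite("pics/m1.png",cv2.resize(im[120:300,170:430],None,fx=3,fy=3))
```

```text
205 [(172, 174), (175, 174), (178, 174), (181, 87), (184, 87), (187, 87), (190, 86), (193, 87), (196, 86), (199, 86), (202, 86), (205, 86), (208, 86), (211, 59), (214, 29), (217, 30), (220, 173), (223, 173), (226, 173), (229, 173), (232, 223), (235, 173), (238, 173), (241, 224), (244, 238), (247, 224), (250, 173), (253, 238), (256, 238), (259, 111)]
220 [(172, 174), (175, 174), (178, 174), (181, 87), (184, 86), (187, 86), (190, 87), (193, 87), (196, 87), (199, 87), (202, 86), (205, 87), (208, 87), (211, 60), (214, 29), (217, 28), (220, 173), (223, 173), (226, 173), (229, 173), (232, 173), (235, 173), (238, 173), (241, 172), (244, 173), (247, 173), (250, 173), (253, 173), (256, 173), (259, 108)]
235 [(172, 174), (175, 174), (178, 174), (181, 87), (184, 86), (187, 87), (190, 87), (193, 87), (196, 87), (199, 88), (202, 87), (205, 87), (208, 63), (211, 61), (214, 59), (217, 60), (220, 62), (223, 173), (226, 173), (229, 173), (232, 173), (235, 173), (238, 173), (241, 173), (244, 173), (247, 173), (250, 173), (253, 173), (256, 173), (259, 188)]
```

View pics/m1.png

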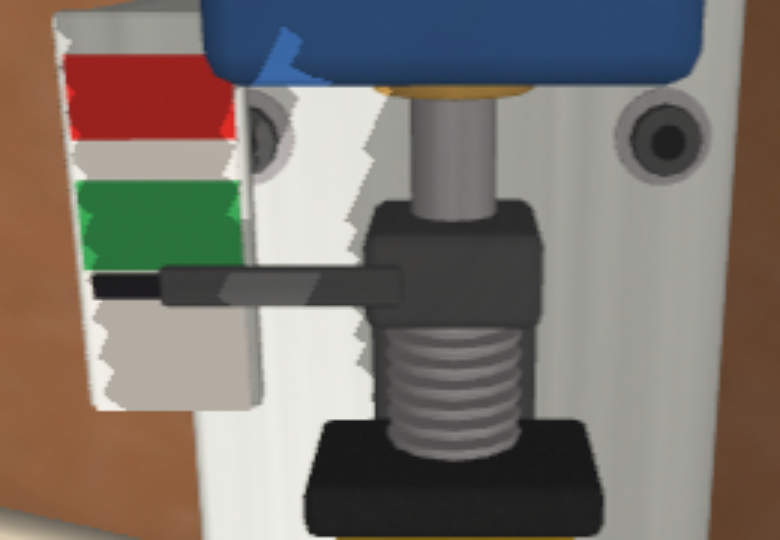

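The pointer is just short of the green, at about 7.4 mm of travel, so I'll push about 6 mm more.

```bash
python3 -m pendant '[[0.007,0.0035,0,0,0,0],[0.007,0.0035,0,0,0,0],[0.007,0.0035,0,0,0,0],[0.007,0.0035,0,0,0,0],[0,0,0,0,0,0],[0,0,0,0,0,0],[0,0,0,0,0,0],[0,0,0,0,0,0],[0,0,0,0,0,0],[0,0,0,0,0,0]]'
python3 m.py
python3 - <<'E'
from h import *
from bench import ctrl
im=np.load("w6.npy");g=cv2.cvtColor(im,cv2.COLOR_BGR2GRAY);h=cv2.cvtColor(im,cv2.COLOR_BGR2HSV)
for u in(210,225): 
    c=g[130:280,u].astype(int);d=np.flatnonzero(c<45)+130;print(u,"pointer rows",d.min(),d.max())
gm=cv2.inRange(h,(40,80,40),(80,255,255));r=np.flatnonzero(gm[130:280,215])+130;print("green rows",r.min(),r.max())
m=cv2.inRange(h,(20,120,60),(35,255,255));m[:255]=0
for v in(310,340,370,400,415):
    q=np.flatnonzero(m[v,265:380])+265;print(v,q.min(),q.max())
d=[np.flatnonzero(g[v,270:380]<75)[[0,-1]]+270 for v in(262,266,270)];print(d)
E
```

```text
time_s: 18.6
eef_pos: [0.5234, 0.4025, 0.0398]
eef_rot: [-0.001, 0.972, 0.234, -0.003]
wrist_force: [-11.1, -6.9, 13.6]
opening: 0.308
grasp_force: 60.8
pos [0.5234 0.4025 0.0398] axial -13.01 fz 13.6
green (197, 197, 55, 29) 867.0
  length 0.0089
red (193, 156, 56, 28) 1368.0
  length 0.0081
210 pointer rows 212 219Traceback (most recent call last):
  File "<stdin>", line 5, in <module>
    return umr_minimum(a, axis, None, out, keepdims, initial, where)
ValueError: zero-size array to reduction operation minimum which has no identity
```

```bash
python3 -m pendant '[[0.0045,0.0023,0,0,0,0],[0,0,0,0,0,0],[0,0,0,0,0,0],[0,0,0,0,0,0],[0,0,0,0,0,0],[0,0,0,0,0,0],[0,0,0,0,0,0],[0,0,0,0,0,0],[0,0,0,0,0,0],[0,0,0,0,0,0]]'
cat > m2.py <<'E'
from h import *
from bench import ctrl
print("tool axes",quat(ctrl.get_obs()["eef_rot"]).round(4).tolist())
for f in("w4","w5","w6"):
    im=np.load(f"{f}.npy");g=cv2.cvtColor(im,cv2.COLOR_BGR2GRAY);h=cv2.cvtColor(im,cv2.COLOR_BGR2HSV)
    m=cv2.inRange(h,(20,120,60),(35,255,255));m[:255]=0
    k=max(cv2.findContours(m,0,1)[0],key=cv2.contourArea)
    s=[]
    for v in(276,290,310,330,400,420):
        q=np.flatnonzero(m[v,265:380])+265;s.append((v,int(q.min()),int(q.max())))
    c=h[270:430,330,2].astype(int);dv=np.abs(np.diff(c));print(f,cv2.boundingRect(k),s,"top-edge rows",(np.argsort(-dv)[:6]+270).tolist())
d=np.flatnonzero(g[130:280,208]<45)+130;gm=cv2.inRange(h,(40,80,40),(80,255,255));gm[:,320:]=0
r=np.flatnonzero(gm.any(1));r=r[(r>130)&(r<280)];print("pointer",d.min(),d.max(),"green",r.min(),r.max())
E
python3 m.py; python3 m2.py
```

```text
time_s: 19.9
eef_pos: [0.524, 0.4029, 0.0398]
eef_rot: [-0.0, 0.972, 0.234, -0.003]
wrist_force: [-13.5, -7.0, 13.0]
opening: 0.314
grasp_force: 60.9
pos [0.524  0.4029 0.0398] axial -15.16 fz 13.0
green (197, 200, 55, 29) 867.5
  length 0.0089
red (193, 159, 56, 27) 1315.5
  length 0.0078
tool axes [[0.8907, 0.4545, -0.0058], [0.4545, -0.8907, -0.0005], [-0.0054, -0.0022, -1.0]]
w4 (280, 272, 83, 155) [(276, 285, 358), (290, 283, 359), (310, 280, 362), (330, 280, 362), (400, 283, 359), (420, 284, 358)] top-edge rows [426, 271, 304, 427, 303, 425]
w5 (280, 272, 83, 155) [(276, 285, 357), (290, 283, 359), (310, 280, 362), (330, 280, 362), (400, 283, 359), (420, 284, 358)] top-edge rows [271, 426, 304, 272, 427, 303]Traceback (most recent call last):
  File "m2.py", line 10, in <module>
    q=np.flatnonzero(m[v,265:380])+265;s.append((v,int(q.min()),int(q.max())))
                                                       ~~~~~^^
    return umr_minimum(a, axis, None, out, keepdims, initial, where)
ValueError: zero-size array to reduction operation minimum which has no identity
```

```bash
sed -i 's/s.append((v,int(q.min()),int(q.max())))/s.append((v,int(q.min()),int(q.max())) if len(q) else v)/' m2.py; python3 m2.py
```

```text
tool axes [[0.8907, 0.4545, -0.0058], [0.4545, -0.8907, -0.0005], [-0.0054, -0.0022, -1.0]]
w4 (280, 272, 83, 155) [(276, 285, 358), (290, 283, 359), (310, 280, 362), (330, 280, 362), (400, 283, 359), (420, 284, 358)] top-edge rows [426, 271, 304, 427, 303, 425]
w5 (280, 272, 83, 155) [(276, 285, 357), (290, 283, 359), (310, 280, 362), (330, 280, 362), (400, 283, 359), (420, 284, 358)] top-edge rows [271, 426, 304, 272, 427, 303]
w6 (279, 299, 84, 129) [276, 290, (310, 281, 362), (330, 280, 362), (400, 283, 358), (420, 284, 358)] top-edge rows [272, 298, 426, 427, 271, 304]
pointer 212 219 green 200 228
```

The relay sits in the grip exactly as before, flat and straight, and the pointer is mid-green at about 13 mm. I'll hold it there for more than 3 s.

```bash
for i in 1 2 3; do python3 -m pendant '[[0,0,0,0,0,0],[0,0,0,0,0,0],[0,0,0,0,0,0],[0,0,0,0,0,0],[0,0,0,0,0,0],[0,0,0,0,0,0],[0,0,0,0,0,0],[0,0,0,0,0,0],[0,0,0,0,0,0],[0,0,0,0,0,0]]' | head -4; done; python3 m.py; python3 m2.py | tail -2
```

```text
time_s: 21.2
eef_pos: [0.524, 0.4028, 0.0398]
eef_rot: [-0.0, 0.972, 0.234, -0.003]
wrist_force: [-12.4, -7.9, 13.2]
time_s: 22.45
eef_pos: [0.524, 0.4029, 0.0398]
eef_rot: [-0.0, 0.972, 0.234, -0.003]
wrist_force: [-12.2, -7.9, 13.3]
time_s: 23.7
eef_pos: [0.524, 0.4029, 0.0398]
eef_rot: [-0.0, 0.972, 0.234, -0.003]
wrist_force: [-10.6, -7.8, 13.9]
pos [0.524  0.4029 0.0398] axial -13.05 fz 13.9
green (197, 200, 55, 29) 867.5
  length 0.0089
red (193, 159, 56, 27) 1315.5
  length 0.0078
w6 (279, 299, 84, 129) [276, 290, (310, 281, 362), (330, 280, 362), (400, 283, 358), (420, 284, 358)] top-edge rows [272, 298, 426, 427, 271, 304]
pointer 212 219 green 200 228
```

```bash
python3 -c "
from bench import ctrl
print(ctrl.hand_in())"
```

```text
the job is handed in; nothing more can be done
None
```

I handed the job in with the relay still gripped and pushed against the pad, flat and centred on the bed; the pointer read mid-green (about 13 mm travel, roughly 8 N by the spring rate) and stayed there for more than 3 s.

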